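# Pack the carved samples and lock the carrying rack

### The job

Pack up the carver's stand: first stand every carved sample panel fully home in its own slot of the carrying rack. Then lay the hold-down bar over them on the rack's two end posts so that its holes line up with the holes in the posts, push a thumbscrew right down through bar and post at each end, and give each a quarter turn so that its wings stand crosswise to the bar and lock it. Leave the other things on the table where they are.

Things in the scene. Friction and masses are not known exactly. Their poses are not given: they have to be found in the camera images.
- rack: fixed wooden carrying rack, 124 (x) x 284 (y) mm; origin: centre of its underside, on the table, z up. Three open-topped panel slots run across it (along rack x), at rack y = -55, 0 and +55 mm. A hollow end post stands at rack y = -120 and +120 mm, 124 (x) x 44 (y) mm, top 92 mm above the table.
- rack_slot0 (a point): centre of the floor (8 mm above the table) of the rack slot at rack y = -55 mm. The slot is 23 mm wide (rack y), 110 mm long (rack x), parallel-sided up to 38 mm above the table, then flares between half-round dividers 54 mm high. A panel home in it has its length along rack x and its top 88 mm above the table.
- rack_slot1 (a point): centre of the floor (8 mm above the table) of the rack slot at rack y = 0 mm. The slot is 23 mm wide (rack y), 110 mm long (rack x), parallel-sided up to 38 mm above the table, then flares between half-round dividers 54 mm high. A panel home in it has its length along rack x and its top 88 mm above the table.
- rack_slot2 (a point): centre of the floor (8 mm above the table) of the rack slot at rack y = 55 mm. The slot is 23 mm wide (rack y), 110 mm long (rack x), parallel-sided up to 38 mm above the table, then flares between half-round dividers 54 mm high. A panel home in it has its length along rack x and its top 88 mm above the table.
- rack_hole0 (a point): centre of the hole in the end post at rack y = -120 mm, at the post's top face (92 mm above the table). The hole is a slot 14 (rack x) x 23 (rack y) mm through a top plate 10 mm thick; beneath it the post is hollow, 108 mm clear in x, so the thumbscrew's foot can turn there.
- rack_hole1 (a point): centre of the hole in the end post at rack y = 120 mm, at the post's top face (92 mm above the table). The hole is a slot 14 (rack x) x 23 (rack y) mm through a top plate 10 mm thick; beneath it the post is hollow, 108 mm clear in x, so the thumbscrew's foot can turn there.
- bar: loose dark hold-down bar, 50 (x) x 290 (y) x 12 (z) mm, 300 g, lying flat; origin: centre of its underside, z up. On its middle an orange handle block 20 (x) x 70 (y) mm, z = 12 to 58 mm. At y = -120 and +120 mm slot-shaped through holes 13 (x) x 22 (y) mm. In place it lies on the tops of both end posts, 4 mm clear of the panels; either way round will do.
- bar_hole0 (a point): centre of the bar's hole at bar y = -120 mm, on the underside
- bar_hole1 (a point): centre of the bar's hole at bar y = 120 mm, on the underside
- panel0: carved wooden sample panel, a plain slab 100 (x) x 20 (y) x 80 (z) mm, 140 g, standing on a long edge, so 20 mm thick to the fingers; origin: centre of its underside, z up. Mid-brown. Two or three panels are present (which ones varies; an absent one is not in the scene).
- panel1: carved wooden sample panel, a plain slab 100 (x) x 20 (y) x 80 (z) mm, 140 g, standing on a long edge, so 20 mm thick to the fingers; origin: centre of its underside, z up. Pale wood. Two or three panels are present (which ones varies; an absent one is not in the scene).
- panel2: carved wooden sample panel, a plain slab 100 (x) x 20 (y) x 80 (z) mm, 140 g, standing on a long edge, so 20 mm thick to the fingers; origin: centre of its underside, z up. Reddish. Two or three panels are present (which ones varies; an absent one is not in the scene).
- screw0: brass quarter-turn thumbscrew, 80 g, 68 mm tall; origin: centre of its foot's underside, z up to the head. Foot: a key 18 (x) x 9 (y) mm, z 0 to 8. Shaft 10 mm thick to z = 34. Round collar 28 mm wide, z 34 to 38. Flat wing to grip, parallel to the foot: 40 (x) x 10 (y) mm, z 38 to 68. Starts upright in the holder, foot 6 mm above the table. Half a turn looks the same.
- screw1: brass quarter-turn thumbscrew, 80 g, 68 mm tall; origin: centre of its foot's underside, z up to the head. Foot: a key 18 (x) x 9 (y) mm, z 0 to 8. Shaft 10 mm thick to z = 34. Round collar 28 mm wide, z 34 to 38. Flat wing to grip, parallel to the foot: 40 (x) x 10 (y) mm, z 38 to 68. Starts upright in the holder, foot 6 mm above the table. Half a turn looks the same.
- holder: fixed green block 60 (x) x 130 (y) x 32 (z) mm; origin: centre of its underside. Two loose pockets (25 x 13 mm, floor 6 mm above the table) at y = -35 and +35 mm, where the thumbscrews start upright, wings along holder x
- chisel0: bystander, to be left alone: wood chisel with pale handle, 235 mm long along x
- chisel1: bystander, to be left alone: wood chisel with yellow handle, 235 mm long along x
- mallet: bystander, to be left alone: dark wooden carver's mallet lying along x, 260 mm long, 66 mm high
- mug: bystander, to be left alone: blue mug, 76 mm wide, 90 mm tall
- finial: bystander, to be left alone: turned dark wooden finial, 64 mm wide, 120 mm tall, standing
- wax_tin: bystander, to be left alone: yellow wax tin, 72 mm wide, 60 mm tall
Mind the look-alikes: they are no part of the job. Leave any blue look-alike of the panel0 alone. What is shaped like the panel2 but pink is not meant.

How it is judged (in metres and radians):
On the way, in this order (a step that is already met when the one before it is completed fails the run):
1. every panel present stands fully home in a slot of the rack (((horizontal distance between panel0 and rack_slot0 below 0.008 m and z of panel0 in the frame of rack_slot0 below 0.005 m) or (horizontal distance between panel0 and rack_slot1 below 0.008 m and z of panel0 in the frame of rack_slot1 below 0.005 m) or (horizontal distance between panel0 and rack_slot2 below 0.008 m and z of panel0 in the frame of rack_slot2 below 0.005 m)) and angle between each of panel0, panel1, panel2's own z axis and vertical below 0.2 rad and ((horizontal distance between panel1 and rack_slot0 below 0.008 m and z of panel1 in the frame of rack_slot0 below 0.005 m) or (horizontal distance between panel1 and rack_slot1 below 0.008 m and z of panel1 in the frame of rack_slot1 below 0.005 m) or (horizontal distance between panel1 and rack_slot2 below 0.008 m and z of panel1 in the frame of rack_slot2 below 0.005 m)) and ((horizontal distance between panel2 and rack_slot0 below 0.008 m and z of panel2 in the frame of rack_slot0 below 0.005 m) or (horizontal distance between panel2 and rack_slot1 below 0.008 m and z of panel2 in the frame of rack_slot1 below 0.005 m) or (horizontal distance between panel2 and rack_slot2 below 0.008 m and z of panel2 in the frame of rack_slot2 below 0.005 m))), for 0.2 s.
2. the bar lies on both end posts with its holes over theirs (((distance between bar_hole0 and rack_hole0 below 0.007 m and distance between bar_hole1 and rack_hole1 below 0.007 m) or (distance between bar_hole0 and rack_hole1 below 0.007 m and distance between bar_hole1 and rack_hole0 below 0.007 m))), for 0.2 s.
3. a thumbscrew is right down through bar and post at each end (((horizontal distance between screw0 and rack_hole0 below 0.009 m and z of screw0 in the frame of rack_hole0 below -0.0185 m) or (horizontal distance between screw0 and rack_hole1 below 0.009 m and z of screw0 in the frame of rack_hole1 below -0.0185 m)) and angle between each of screw0, screw1's own z axis and vertical below 0.15 rad and ((horizontal distance between screw1 and rack_hole0 below 0.009 m and z of screw1 in the frame of rack_hole0 below -0.0185 m) or (horizontal distance between screw1 and rack_hole1 below 0.009 m and z of screw1 in the frame of rack_hole1 below -0.0185 m))), for 0.2 s.
At the end, for the whole second after the job is handed in: All panels upright in slots (8 mm off centre, 5 mm off the floor at most); bar holes within 7 mm of the post holes; a thumbscrew upright through each pair, foot 18.5 mm or more below the post top, wings within 0.45 rad of crosswise to the bar; all at rest (all of step 1 and all of step 3 and ((distance between bar_hole0 and rack_hole0 below 0.007 m and distance between bar_hole1 and rack_hole1 below 0.007 m) or (distance between bar_hole0 and rack_hole1 below 0.007 m and distance between bar_hole1 and rack_hole0 below 0.007 m)) and angle between the x axis of each of screw0, screw1 and the x axis of rack, either way round below 0.45 rad and linear speed of each of panel0, panel1, panel2, screw0, screw1, bar below 0.02 m/s); the robot touches nothing.
It fails at once if a bystander is moved more than 5 cm from its place (distance of any of chisel0, chisel1, mallet, mug, finial, wax_tin from where it was at the start of the episode above 0.05 m).
Of panel0, panel1, panel2 only 2 to 3 are there at a start; the rules pass over those that are not, and their reading is None.
At some moment in a run one of bar may be knocked a few centimetres aside while the robot is not near it.
It also fails if it takes over 210 s, if anything falls off the work surface, if the arm or the gripper's body presses on something with over 40 N, if the wrist force passes 120 N, or if a joint passes its speed limit or range.

### The arm

A 6-joint arm with a two-finger parallel gripper is mounted at the origin on the work surface. World frame = base frame: x ahead of the robot, y to its left, z up, the work surface at z = 0. Lengths are in m, angles in degrees, forces in N, time in s.
With the tool pointing down it reaches from about 0.425 to 0.925 m from the base axis. Payload 12.5 kg.
Tool frame: the origin (TCP) lies at the very end of the fingers, on their centre line; the grasp point (between the pads) lies 19 mm behind it (r.hold_point_z is the distance from the TCP to the grasp point, in m); z points along the fingers, y is the line along which they close (so a half turn about z gives the same grasp; the last joint's range is limited). The gripper opens to 85 mm and grips with 20 to 120 N. Pads are 22 mm wide; open, the fingers measure 114 mm over their backs; the gripper's body (76 mm by 85 mm) begins 54 mm behind the grasp point. The pads swing forward as they close: fully open they stand 13 mm farther back than shut.
Start: joints at [71.07, 28.126, 89.318, -0, 62.55, -6.05], TCP at [0.139, 0.609, 0.231] pointing down, gripper open.
Joint ranges: [-177.58, 177.58], [-47.91, 125.51], [2.72, 160], [-65.01, 245.01], [3.68, 167.84], [-153.87, 153.87]. Speed limits (degrees/s): [127.2, 127.2, 159.86, 180, 180, 180].

### API

Orientations are given as a 3x3 rotation matrix whose columns are the frame's x, y, z axes.
In Python, from workcell import sensors, optics, r gives the robot as it stands. The module is installed in compiled form; this text tells all that it offers.
- The arm moves only by the shell command python3 -m crank 'ROWS' [OPENING] [FORCE]. ROWS is JSON, a list of rows, each an object of numbers: "dx", "dy", "dz": the shift along the world's x, y, z each as a share of 25 mm, from -1 to 1; "twist": the turn about the world's z as a share of 0.1 rad, from -1 to 1. In form: [{"dx": .., "dy": .., "dz": .., "twist": ..}, ...]. A call has 1 to 12 rows; each row shifts and turns the commanded pose from where the row before left it; what a row does not reach is not made up. A row lasts 1/8 s, in which the tool goes at most 62.5 mm and 10.7 degrees, less where a joint would pass 70% of its speed; a pose out of reach is approached as far as the arm can. A call with a number of a shift or a turn outside -1 to 1 is refused whole. A call with a gripper value outside its range is refused whole. OPENING is the gripper's target within -1 to 1 (fully open at 1, half-way at 0, shut at -1), set as the call begins (- or left out, the last holds). The fingers move at their own pace and stop on an object; FORCE is the grip in N (left out, the last holds). Time passes only in rows, so rows that do not move let the fingers close. It gives the time, the measured TCP pose, the force, the opening and the grip force at its end, in the units of the state.
- sensors.get_obs(): the state, without advancing time (a new reading comes with each control period).
- optics.read_camera(name): name is "scene" or "top"; returns a dict with "color" (384x512x3 uint8, red, green, blue), "z_map" (384x512 float32, m along the optical axis (not along the pixel's ray), 0 where there is no reading), "intrinsics" (3x3 intrinsics, pixels), "origin" and "rotation" of the camera in the world. Camera axes: x right, y up, looking along -z (the intrinsics and any distortion apply to the point x, -y, -z); pixel columns grow to the right and rows downward; lengths in m; the calibration is good to about 2 mm. A picture is of the moment at which its call begins.
- r.hand_in(): hands the job in; it is judged then, once.
The state is a dict: "time": time; "qpos": joint angles; "dq": joint speeds; "joint_efforts": joint torques, N m; "tcp_pos": TCP position; "eef_rot": TCP orientation; "ft_force": force on the tool from outside, world axes, zero at the start; "torque": the same for the moment, N m; "finger_gap": opening from 0.0 (shut) to 1.0 (fully open); "finger_force": force on a finger pad.
Only numpy, scipy, OpenCV 4.12 (cv2) and the standard library are available. Lean on these libraries where they do the work, as an engineer would, in place of code of your own. Each camera call takes 0.05 s, during which the arm holds its last target. There are 200 camera calls.

## Working session

There is one attempt and no reset: what is moved stays moved. The work goes in short steps, Python scripts to look and compute and a shell command to move; the robot and the scene stay as the last step left them, time stands still between calls to the robot, and variables do not carry over. Pictures are saved under pics/ and viewed, at most 14 in all, crops included, and the job is handed in when it is done.

```bash
mkdir -p pics; cat > h.py <<'E'
import numpy as np, cv2
from workcell import sensors, optics, r
def snap(n):
    c=optics.read_camera(n); 
    K=np.array(c["intrinsics"]);R=np.array(c["rotation"]);o=np.array(c["origin"])
    z=c["z_map"];v,u=np.mgrid[:384,:512]
    x=(u-K[0,2])/K[0,0]*z; y=(v-K[1,2])/K[1,1]*z
    P=np.stack([x,-y,-z],-1)@R.T+o
    P[z==0]=np.nan
    return c,P
def save(img,n): cv2.imwrite("pics/"+n,cv2.cvtColor(img,cv2.COLOR_RGB2BGR))
E
python3 - <<'E'
from h import *
for n in("top","scene"):
    c,P=snap(n); save(c["color"],n+"0.png"); np.save(n+"0.npy",P)
    print(n,c["origin"],c["intrinsics"],np.round(c["rotation"],2).tolist())
o=sensors.get_obs();print(o["tcp_pos"],np.round(o["eef_rot"],3).tolist(),o["finger_gap"],o["time"])
E
```

```text
top [ 0.17798599 -0.02341199  1.39115557] [[493.22564748   0.         253.95023595]
 [  0.         493.22564748 184.98748084]
 [  0.           0.           1.        ]] [[0.07, 0.97, -0.23], [-1.0, 0.07, -0.02], [-0.0, 0.23, 0.97]]
scene [1.15239347 0.5617986  0.77906618] [[378.47723424   0.         256.36139538]
 [  0.         378.47723424 191.04636654]
 [  0.           0.           1.        ]] [[-0.64, -0.48, 0.61], [0.77, -0.4, 0.49], [0.01, 0.78, 0.62]]
[0.13924182 0.60908233 0.23080646] [[-0.975, 0.223, -0.0], [0.223, 0.975, -0.001], [0.0, -0.001, -1.0]] 1.0006821103122703 0.1
```

View pics/top0.png

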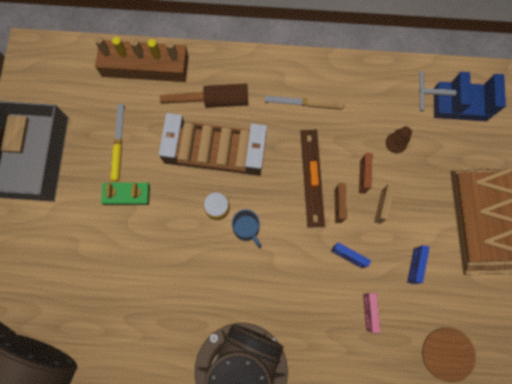

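View pics/scene0.png

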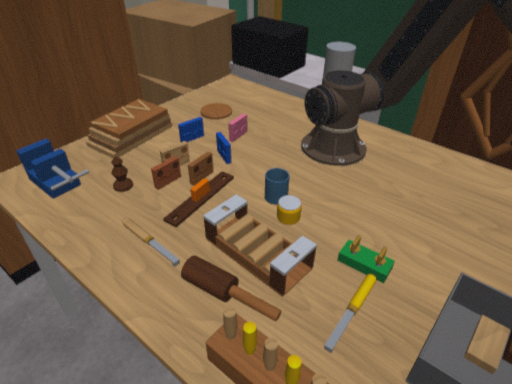

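The top view has the rack at about (214,145), the bar at (313,178) and the holder at (126,193). The panels are mid-brown at (341,201), reddish at (366,172) and pale at (382,204). The blue and pink look-alikes stand nearer the robot. Next I'll measure each thing from its top-face points.

```bash
cat >> h.py <<'E'
def top(P,box,zlo,zhi,name=""):
    u0,u1,v0,v1=box; Q=P[v0:v1,u0:u1].reshape(-1,3); Q=Q[(Q[:,2]>zlo)&(Q[:,2]<zhi)]
    (cx,cy),(w,h),a=cv2.minAreaRect((Q[:,:2]*1000).astype(np.float32))
    if w<h: w,h,a=h,w,a+90
    print(name,len(Q),"c",round(cx,1),round(cy,1),"size",round(w),round(h),"long-axis deg",round((a+90)%180-90,1),"mean",np.round(Q.mean(0)*1000,1))
    return Q
E
python3 - <<'E'
from h import *
P=np.load("top0.npy")
print("table z",P[250,300],P[120,300])
for n,b,lo,hi in [("brown",(325,355,175,230),.07,.09),("red",(353,378,145,195),.07,.09),("pale",(370,395,178,230),.07,.09),
 ("bar",(295,330,125,232),.006,.02),("handle",(295,330,125,232),.045,.07),("postL",(155,190,105,170),.083,.105),("postR",(240,275,110,180),.083,.105),
 ("holder",(98,155,175,212),.025,.04),("screws",(98,155,170,212),.06,.09),("s1",(98,122,170,212),.06,.09),("s2",(122,155,170,212),.06,.09),
 ("dividers",(180,243,110,180),.035,.06),("mug",(225,265,205,250),.08,.1),("tin",(200,232,190,222),.05,.07),("finial",(380,415,120,155),.03,.13),("mallet",(155,252,80,110),.02,.08)]: top(P,b,lo,hi,n)
E
python3 -c "
import cv2
a=cv2.imread('pics/top0.png')[90:240,90:400];cv2.imwrite('pics/crop0.png',cv2.resize(a,None,fx=2.5,fy=2.5,interpolation=2))"
```

```text
table z [ 0.32986234 -0.14190687 -0.00468419] [ 0.71573048 -0.12280398  0.00257964]
brown 287 c 464.4 -240.0 size 100 22 long-axis deg 1.2 mean [ 464.  -240.5   79. ]
red 282 c 555.4 -309.4 size 102 21 long-axis deg 0.4 mean [ 554.9 -309.    79.2]
pale 304 c 474.8 -342.0 size 100 70 long-axis deg -10.4 mean [ 472.2 -361.7   79.4]
bar 1432 c 542.8 -165.1 size 317 99 long-axis deg 2.0 mean [ 537.1 -164.    11.7]
handle 184 c 541.5 -163.8 size 69 20 long-axis deg 6.5 mean [ 541.  -163.3   57.2]
postL 676 c 615.5 242.6 size 127 46 long-axis deg -3.4 mean [613.7 242.4  91.5]
postR 666 c 600.4 3.6 size 126 44 long-axis deg -3.4 mean [598.5   3.7  91.5]
holder 763 c 464.6 366.3 size 132 82 long-axis deg -85.8 mean [453.6 364.1  31.7]
screws 136 c 454.8 365.0 size 83 40 long-axis deg -85.1 mean [454.3 364.9  71.1]
s1 69 c 451.8 399.7 size 40 13 long-axis deg 4.9 mean [452.2 399.2  70.4]
s2 67 c 457.5 329.7 size 39 12 long-axis deg 5.8 mean [456.5 329.5  71.9]
dividers 1769 c 608.1 130.7 size 195 127 long-axis deg 86.9 mean [604.4 131.8  48.5]
mug 148 c 383.1 16.9 size 76 75 long-axis deg -6.7 mean [382.3  16.8  88.7]
tin 465 c 433.4 103.5 size 67 66 long-axis deg -85.5 mean [433.2 102.4  59.1]
finial 288 c 661.3 -404.0 size 48 41 long-axis deg 50.3 mean [ 658.7 -401.9   84.4]
mallet 1413 c 757.7 167.8 size 259 65 long-axis deg -83.9 mean [754.6 140.2  52.5]
```

View pics/crop0.png

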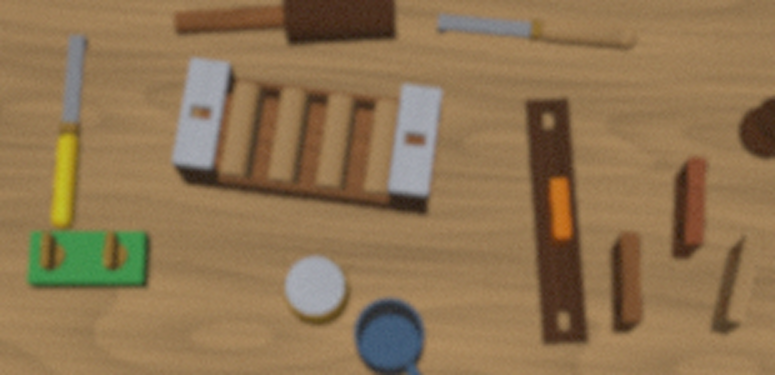

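Rack: centre about (608,123), yaw −3.6°, and the posts measure 239.5 mm apart (240 expected). The crop confirms the layout and shows the bar's holes. I'll start the swing toward the panels and re-fit the bar and the pale panel as I go.

```bash
python3 -m crank '[{"dx":1,"dy":-0.7,"twist":0.2},{"dx":1,"dy":-0.7,"twist":0.2},{"dx":1,"dy":-0.7,"twist":0.2},{"dx":1,"dy":-0.7,"twist":0.2},{"dx":1,"dy":-0.7,"twist":0.2},{"dx":1,"dy":-0.7,"twist":0.2},{"dx":1,"dy":-0.7,"twist":0.2},{"dx":1,"dy":-0.7,"twist":0.2},{"dx":1,"dy":-0.7,"twist":0.2},{"dx":1,"dy":-0.7,"twist":0.2},{"dx":1,"dy":-0.7,"twist":0.2},{"dx":1,"dy":-0.7,"twist":0.3}]' 0.1 60
python3 - <<'E'
from h import *
P=np.load("top0.npy"); 
Q=P.copy(); Q[P[...,1]>-0.335]=np.nan; top(Q,(370,395,178,230),.07,.09,"pale")
Q=P.copy(); Q[(P[...,1]<-.225)]=np.nan; top(Q,(295,330,125,232),.008,.02,"bar")
im=cv2.cvtColor(cv2.imread("pics/top0.png"),cv2.COLOR_BGR2HSV)
o=P[...,2]*0
m=(im[...,1]>90)&(im[...,2]<90); m[:, :295]=0;m[:,330:]=0;m[:125]=0;m[232:]=0
q=P[m];q=q[(q[:,2]>.006)&(q[:,2]<.02)];print(len(q),cv2.minAreaRect((q[:,:2]*1000).astype(np.float32)))
E
```

```text
pale 294 c 470.7 -363.0 size 100 24 long-axis deg -13.7 mean [ 470.7 -363.3   79.3]
bar 1261 c 537.7 -163.1 size 301 89 long-axis deg -1.0 mean [ 536.2 -163.7   12.3]
1108 ((540.708984375, -164.77127075195312), (286.8975524902344, 46.69432067871094), 6.938070297241211)invalid input
```

The move was refused, probably because each row needs all four keys.

```bash
python3 -m crank '[{"dx":1,"dy":-0.7,"dz":0,"twist":0.2},{"dx":1,"dy":-0.7,"dz":0,"twist":0.2},{"dx":1,"dy":-0.7,"dz":0,"twist":0.2},{"dx":1,"dy":-0.7,"dz":0,"twist":0.2},{"dx":1,"dy":-0.7,"dz":0,"twist":0.2},{"dx":1,"dy":-0.7,"dz":0,"twist":0.2},{"dx":1,"dy":-0.7,"dz":0,"twist":0.2},{"dx":1,"dy":-0.7,"dz":0,"twist":0.2},{"dx":1,"dy":-0.7,"dz":0,"twist":0.2},{"dx":1,"dy":-0.7,"dz":0,"twist":0.2},{"dx":1,"dy":-0.7,"dz":0,"twist":0.2},{"dx":1,"dy":-0.7,"dz":0,"twist":0.3}]' 0.1 60; cat >> h.py <<'E'
def go(x,y,z,yaw):
    "print shift still to make, in shares; yaw = world angle of tool y, deg"
    o=sensors.get_obs(); p=np.array(o["tcp_pos"]);R=np.array(o["eef_rot"])
    a=np.degrees(np.arctan2(R[1,1],R[0,1]))
    print("t",round(o["time"],1),"at",np.round(p*1000,1),"yaw",round(a,2),"gap",round(85*o["finger_gap"],1),"-> shares",np.round((np.array([x,y,z])-p*1000)/25,2),"twist",round(np.radians(yaw-a)/.1,2))
E
python3 -c "
from h import *
go(464.4,-240.3,200,91.2)"
```

```text
time: 1.6
tcp_pos: [0.44, 0.3986, 0.231]
eef_rot: [[-1.0, -0.026, -0.001], [-0.026, 1.0, -0.0], [0.001, -0.0, -1.0]]
ft_force: [0.1, 1.0, -0.3]
finger_gap: 0.547
finger_force: 0.0
t 1.6 at [440.  398.6 231. ] yaw 91.49 gap 46.5 -> shares [  0.98 -25.55  -1.24] twist -0.05
```

```bash
python3 -m crank '[{"dx":0.5,"dy":-1,"dz":0,"twist":0},{"dx":0.5,"dy":-1,"dz":0,"twist":0},{"dx":0.5,"dy":-1,"dz":0,"twist":0},{"dx":0.5,"dy":-1,"dz":0,"twist":0},{"dx":0,"dy":-1,"dz":0,"twist":0},{"dx":0,"dy":-1,"dz":0,"twist":0},{"dx":0,"dy":-1,"dz":0,"twist":0},{"dx":0,"dy":-1,"dz":0,"twist":0},{"dx":0,"dy":-1,"dz":0,"twist":0},{"dx":0,"dy":-1,"dz":0,"twist":0},{"dx":0,"dy":-1,"dz":0,"twist":0},{"dx":0,"dy":-1,"dz":0,"twist":0}]' >/dev/null; python3 -m crank '[{"dx":0,"dy":-1,"dz":0,"twist":0},{"dx":0,"dy":-1,"dz":0,"twist":0},{"dx":0,"dy":-1,"dz":0,"twist":0},{"dx":0,"dy":-1,"dz":0,"twist":0},{"dx":0,"dy":-1,"dz":0,"twist":0},{"dx":0,"dy":-1,"dz":0,"twist":0},{"dx":0,"dy":-1,"dz":0,"twist":0},{"dx":-0.2,"dy":-1,"dz":0,"twist":0},{"dx":-0.2,"dy":-1,"dz":-0.5,"twist":0},{"dx":-0.2,"dy":-1,"dz":-0.5,"twist":0},{"dx":-0.2,"dy":-1,"dz":-0.5,"twist":0},{"dx":-0.2,"dy":-1,"dz":-0.5,"twist":0}]' ; python3 -c "
from h import *
go(464.4,-240.3,50,91.2)"
```

```text
time: 4.6
tcp_pos: [0.464, -0.2015, 0.1808]
eef_rot: [[-1.0, -0.025, -0.0], [-0.025, 1.0, 0.0], [0.0, 0.0, -1.0]]
ft_force: [1.0, 0.7, -1.1]
finger_gap: 0.549
finger_force: 0.0
t 4.6 at [ 464.  -201.5  180.8] yaw 91.44 gap 46.6 -> shares [ 0.02 -1.55 -5.23] twist -0.04
```

```bash
python3 -m crank '[{"dx":0,"dy":-0.8,"dz":0,"twist":0},{"dx":0,"dy":-0.75,"dz":0,"twist":0},{"dx":0,"dy":0,"dz":-1,"twist":0},{"dx":0,"dy":0,"dz":-1,"twist":0},{"dx":0,"dy":0,"dz":-1,"twist":0},{"dx":0,"dy":0,"dz":-1,"twist":0},{"dx":0,"dy":0,"dz":-1,"twist":0},{"dx":0,"dy":0,"dz":-0.23,"twist":0}]' >/dev/null; python3 -m crank '[{"dx":0,"dy":0,"dz":0,"twist":0},{"dx":0,"dy":0,"dz":0,"twist":0},{"dx":0,"dy":0,"dz":0,"twist":0},{"dx":0,"dy":0,"dz":0,"twist":0},{"dx":0,"dy":0,"dz":0,"twist":0}]' -1 60; python3 -c "
from h import *
go(607.9,123.1,58,86.4)"
```

```text
time: 6.22
tcp_pos: [0.4647, -0.2397, 0.0513]
eef_rot: [[-1.0, -0.025, 0.001], [-0.025, 1.0, -0.001], [-0.001, -0.001, -1.0]]
ft_force: [0.0, 0.4, 6.8]
finger_gap: 0.224
finger_force: 61.1
t 6.2 at [ 464.7 -239.7   51.3] yaw 91.45 gap 19.0 -> shares [ 5.73 14.51  0.27] twist -0.88
```

```bash
python3 -m crank '[{"dx":0,"dy":0,"dz":1,"twist":0},{"dx":0,"dy":0,"dz":1,"twist":0},{"dx":0,"dy":0,"dz":1,"twist":0},{"dx":0,"dy":0,"dz":1,"twist":0},{"dx":0,"dy":0,"dz":1,"twist":0},{"dx":0.5,"dy":1,"dz":0,"twist":0},{"dx":0.5,"dy":1,"dz":0,"twist":0},{"dx":0.5,"dy":1,"dz":0,"twist":-0.2},{"dx":0.5,"dy":1,"dz":0,"twist":-0.2},{"dx":0.5,"dy":1,"dz":0,"twist":-0.2},{"dx":0.5,"dy":1,"dz":0,"twist":-0.2},{"dx":0.5,"dy":1,"dz":0,"twist":-0.08}]' >/dev/null; python3 -m crank '[{"dx":0.5,"dy":1,"dz":0,"twist":0},{"dx":0.5,"dy":1,"dz":0,"twist":0},{"dx":0.5,"dy":1,"dz":0,"twist":0},{"dx":0.5,"dy":1,"dz":0,"twist":0},{"dx":0.37,"dy":1,"dz":0,"twist":0},{"dx":0,"dy":1,"dz":0,"twist":0},{"dx":0,"dy":1,"dz":0,"twist":0},{"dx":0,"dy":1,"dz":0,"twist":0},{"dx":0,"dy":1,"dz":0,"twist":0},{"dx":0,"dy":0.71,"dz":0,"twist":0},{"dx":0,"dy":0,"dz":0,"twist":0},{"dx":0,"dy":0,"dz":0,"twist":0}]'; python3 -c "
from h import *
go(611.4,178,59,86.4)
c,P=snap('top'); save(cv2.resize(c['color'][90:200,140:300],None,fx=4,fy=4),'over.png')"
```

```text
time: 9.22
tcp_pos: [0.611, 0.1777, 0.1755]
eef_rot: [[-0.998, 0.063, -0.0], [0.063, 0.998, -0.0], [0.0, -0.0, -1.0]]
ft_force: [0.6, -0.2, -1.0]
finger_gap: 0.222
finger_force: 60.1
t 9.2 at [611.  177.7 175.5] yaw 86.39 gap 18.8 -> shares [ 0.01  0.01 -4.66] twist 0.0
```

View pics/over.png

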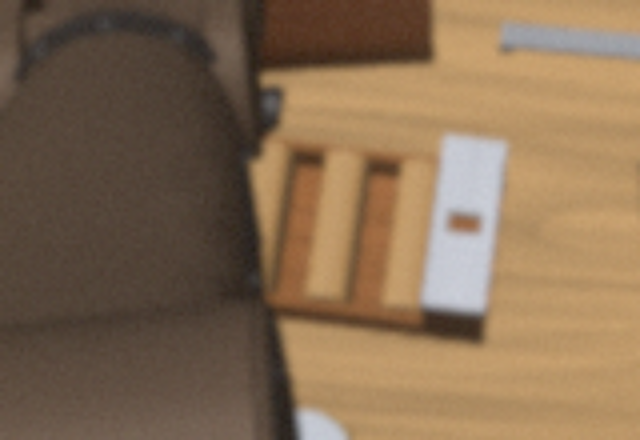

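The arm hides the slot in the top view. I'll descend in two stages and watch the force.

```bash
python3 -m crank '[{"dx":0,"dy":0,"dz":-0.8,"twist":0},{"dx":0,"dy":0,"dz":-0.8,"twist":0},{"dx":0,"dy":0,"dz":-0.6,"twist":0},{"dx":0,"dy":0,"dz":-0.6,"twist":0},{"dx":0,"dy":0,"dz":-0.5,"twist":0},{"dx":0,"dy":0,"dz":-0.5,"twist":0},{"dx":0,"dy":0,"dz":-0.2,"twist":0}]'; python3 -m crank '[{"dx":0,"dy":0,"dz":-0.2,"twist":0},{"dx":0,"dy":0,"dz":-0.2,"twist":0},{"dx":0,"dy":0,"dz":-0.2,"twist":0},{"dx":0,"dy":0,"dz":-0.08,"twist":0},{"dx":0,"dy":0,"dz":0,"twist":0}]'
```

```text
time: 10.15
tcp_pos: [0.6109, 0.178, 0.0748]
eef_rot: [[-0.998, 0.063, -0.001], [0.063, 0.998, -0.0], [0.001, -0.001, -1.0]]
ft_force: [-1.0, -4.1, 2.8]
finger_gap: 0.228
finger_force: 60.4
time: 10.78
tcp_pos: [0.6111, 0.178, 0.0593]
eef_rot: [[-0.998, 0.062, 0.0], [0.062, 0.998, -0.0], [-0.0, -0.0, -1.0]]
ft_force: [-2.9, -6.9, 6.9]
finger_gap: 0.225
finger_force: 61.1
```

```bash
python3 -m crank '[{"dx":0,"dy":0,"dz":0,"twist":0},{"dx":0,"dy":0,"dz":0,"twist":0},{"dx":0,"dy":0,"dz":0,"twist":0},{"dx":0,"dy":0,"dz":1,"twist":0},{"dx":0,"dy":0,"dz":1,"twist":0},{"dx":0,"dy":0,"dz":1,"twist":0},{"dx":0,"dy":0,"dz":1,"twist":0},{"dx":0,"dy":0,"dz":1,"twist":0},{"dx":-0.2,"dy":-1,"dz":0,"twist":0.2},{"dx":-0.2,"dy":-1,"dz":0,"twist":0.2},{"dx":-0.2,"dy":-1,"dz":0,"twist":0.2},{"dx":-0.2,"dy":-1,"dz":0,"twist":0.1}]' -0.1 60 | grep gap; python3 -m crank '[{"dx":-0.2,"dy":-1,"dz":0,"twist":0},{"dx":-0.2,"dy":-1,"dz":0,"twist":0},{"dx":-0.2,"dy":-1,"dz":0,"twist":0},{"dx":-0.2,"dy":-1,"dz":0,"twist":0},{"dx":-0.2,"dy":-1,"dz":0,"twist":0},{"dx":-0.2,"dy":-1,"dz":0,"twist":0},{"dx":-0.2,"dy":-1,"dz":0,"twist":0},{"dx":0,"dy":-1,"dz":0,"twist":0},{"dx":0,"dy":-1,"dz":0,"twist":0},{"dx":0,"dy":-1,"dz":0,"twist":0},{"dx":0,"dy":-1,"dz":0,"twist":0},{"dx":0,"dy":-1,"dz":0,"twist":0}]' >/dev/null;  python3 -m crank '[{"dx":0,"dy":-1,"dz":0,"twist":0},{"dx":0,"dy":-1,"dz":0,"twist":0},{"dx":0,"dy":-1,"dz":0,"twist":0},{"dx":0,"dy":-0.48,"dz":0,"twist":0},{"dx":0,"dy":0,"dz":0,"twist":0}]' 0.1; python3 -c "
from h import *
go(555.2,-309.2,51,90.4)
c,P=snap('top');save(cv2.resize(c['color'][90:220,140:260],None,fx=4,fy=4),'s2.png')
top(P,(170,245,100,180),.08,.1,'x')
Q=P.copy();Q[P[...,1]>.225]=np.nan;Q[P[...,1]<.03]=np.nan
top(Q,(170,245,100,180),.075,.1,'panel')
top(P,(155,190,105,170),.083,.105,'postL');top(P,(245,275,110,180),.083,.105,'postR')"
```

```text
finger_gap: 0.448
time: 14.4
tcp_pos: [0.5559, -0.3093, 0.1833]
eef_rot: [[-1.0, -0.006, -0.0], [-0.006, 1.0, 0.0], [0.0, 0.0, -1.0]]
ft_force: [-0.5, -0.0, 0.8]
finger_gap: 0.551
finger_force: 0.0
t 14.4 at [ 555.9 -309.3  183.3] yaw 90.36 gap 46.8 -> shares [-0.03  0.01 -5.29] twist 0.01
x 617 c 618.3 203.2 size 128 79 long-axis deg 6.0 mean [616.4 208.7  89.7]
panel 367 c 613.9 195.2 size 124 59 long-axis deg -0.2 mean [612.6 189.5  87.8]
postL 723 c 613.8 223.6 size 126 85 long-axis deg -3.0 mean [611.2 239.5  91.3]
postR 0 c 0.0 0.0 size 0 0 long-axis deg 0.0 mean [nan nan nan]h.py:16: RuntimeWarning: Mean of empty slice.
  print(name,len(Q),"c",round(cx,1),round(cy,1),"size",round(w),round(h),"long-axis deg",round((a+90)%180-90,1),"mean",np.round(Q.mean(0)*1000,1))
  ret = um.true_divide(
```

View pics/s2.png

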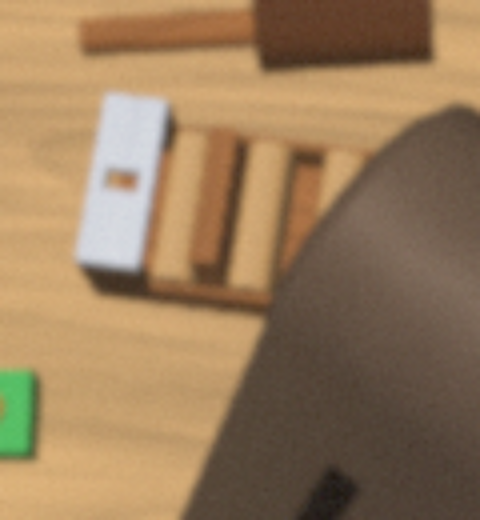

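The brown panel stands home in slot 2 (crop (215,200), top about 88 mm). Next is the red panel.

```bash
python3 -m crank '[{"dx":0,"dy":0,"dz":-1,"twist":0},{"dx":0,"dy":0,"dz":-1,"twist":0},{"dx":0,"dy":0,"dz":-1,"twist":0},{"dx":0,"dy":0,"dz":-1,"twist":0},{"dx":0,"dy":0,"dz":-1,"twist":0},{"dx":0,"dy":0,"dz":-0.28,"twist":0},{"dx":0,"dy":0,"dz":0,"twist":0}]' | grep force; python3 -m crank '[{"dx":0,"dy":0,"dz":0,"twist":0},{"dx":0,"dy":0,"dz":0,"twist":0},{"dx":0,"dy":0,"dz":0,"twist":0},{"dx":0,"dy":0,"dz":0,"twist":0},{"dx":0,"dy":0,"dz":0,"twist":0}]' -1 60; python3 -c "
from h import *
go(608,122.3,176,86.4)"
```

```text
ft_force: [-0.9, -0.3, 1.2]
finger_force: 0.0
time: 15.95
tcp_pos: [0.5564, -0.3089, 0.0526]
eef_rot: [[-1.0, -0.007, 0.001], [-0.007, 1.0, -0.001], [-0.001, -0.001, -1.0]]
ft_force: [-0.2, 0.3, 7.0]
finger_gap: 0.224
finger_force: 60.6
t 15.9 at [ 556.4 -308.9   52.6] yaw 90.41 gap 19.0 -> shares [ 2.06 17.25  4.94] twist -0.7
```

```bash
python3 -m crank '[{"dx":0,"dy":0,"dz":1,"twist":0},{"dx":0,"dy":0,"dz":1,"twist":0},{"dx":0,"dy":0,"dz":1,"twist":0},{"dx":0,"dy":0,"dz":1,"twist":0},{"dx":0,"dy":0,"dz":1,"twist":0},{"dx":0.2,"dy":1,"dz":0,"twist":-0.1},{"dx":0.2,"dy":1,"dz":0,"twist":-0.1},{"dx":0.2,"dy":1,"dz":0,"twist":-0.1},{"dx":0.2,"dy":1,"dz":0,"twist":-0.1},{"dx":0.2,"dy":1,"dz":0,"twist":-0.1},{"dx":0.2,"dy":1,"dz":0,"twist":-0.1},{"dx":0.2,"dy":1,"dz":0,"twist":-0.1}]' >/dev/null; python3 -m crank '[{"dx":0.2,"dy":1,"dz":0,"twist":0},{"dx":0.2,"dy":1,"dz":0,"twist":0},{"dx":0.2,"dy":1,"dz":0,"twist":0},{"dx":0.08,"dy":1,"dz":0,"twist":0},{"dx":0,"dy":1,"dz":0,"twist":0},{"dx":0,"dy":1,"dz":0,"twist":0},{"dx":0,"dy":1,"dz":0,"twist":0},{"dx":0,"dy":1,"dz":0,"twist":0},{"dx":0,"dy":1,"dz":0,"twist":0},{"dx":0,"dy":1,"dz":0,"twist":0},{"dx":0,"dy":0.25,"dz":0,"twist":0},{"dx":0,"dy":0,"dz":0,"twist":0}]'>/dev/null; python3 -c "
from h import *
go(609,122.3,60.5,86.4)"
```

```text
t 18.9 at [607.9 122.5 176.5] yaw 86.43 gap 18.8 -> shares [ 0.04 -0.01 -4.64] twist -0.01
```

```bash
python3 -m crank '[{"dx":0.04,"dy":0,"dz":-0.8,"twist":0},{"dx":0,"dy":0,"dz":-0.8,"twist":0},{"dx":0,"dy":0,"dz":-0.6,"twist":0},{"dx":0,"dy":0,"dz":-0.6,"twist":0},{"dx":0,"dy":0,"dz":-0.5,"twist":0},{"dx":0,"dy":0,"dz":-0.5,"twist":0},{"dx":0,"dy":0,"dz":-0.2,"twist":0}]'|grep -E "force|tcp"; python3 -m crank '[{"dx":0,"dy":0,"dz":-0.2,"twist":0},{"dx":0,"dy":0,"dz":-0.2,"twist":0},{"dx":0,"dy":0,"dz":-0.2,"twist":0},{"dx":0,"dy":0,"dz":-0.04,"twist":0},{"dx":0,"dy":0,"dz":0,"twist":0}]'|grep -E "force|tcp"
```

```text
tcp_pos: [0.6089, 0.1226, 0.0757]
ft_force: [-0.1, -0.5, -1.3]
finger_force: 59.5
tcp_pos: [0.6091, 0.1226, 0.0607]
ft_force: [-0.1, 0.4, -1.4]
finger_force: 59.6
```

```bash
python3 -m crank '[{"dx":0,"dy":0,"dz":-0.02,"twist":0},{"dx":0,"dy":0,"dz":0,"twist":0},{"dx":0,"dy":0,"dz":0,"twist":0},{"dx":0,"dy":0,"dz":0,"twist":0},{"dx":0,"dy":0,"dz":1,"twist":0},{"dx":0,"dy":0,"dz":1,"twist":0},{"dx":0,"dy":0,"dz":1,"twist":0},{"dx":0,"dy":0,"dz":1,"twist":0},{"dx":0,"dy":0,"dz":1,"twist":0},{"dx":-0.3,"dy":-1,"dz":0,"twist":-0.2},{"dx":-0.3,"dy":-1,"dz":0,"twist":-0.2},{"dx":-0.3,"dy":-1,"dz":0,"twist":-0.2}]' -0.1 60 | grep gap; python3 -m crank '[{"dx":-0.3,"dy":-1,"dz":0,"twist":-0.2},{"dx":-0.3,"dy":-1,"dz":0,"twist":-0.2},{"dx":-0.3,"dy":-1,"dz":0,"twist":-0.2},{"dx":-0.3,"dy":-1,"dz":0,"twist":-0.2},{"dx":-0.3,"dy":-1,"dz":0,"twist":-0.2},{"dx":-0.3,"dy":-1,"dz":0,"twist":-0.16},{"dx":-0.3,"dy":-1,"dz":0,"twist":0},{"dx":-0.3,"dy":-1,"dz":0,"twist":0},{"dx":-0.3,"dy":-1,"dz":0,"twist":0},{"dx":-0.3,"dy":-1,"dz":0,"twist":0},{"dx":-0.3,"dy":-1,"dz":0,"twist":0},{"dx":-0.3,"dy":-1,"dz":0,"twist":0}]' >/dev/null;  python3 -m crank '[{"dx":-0.3,"dy":-1,"dz":0,"twist":0},{"dx":-0.3,"dy":-1,"dz":0,"twist":0},{"dx":-0.3,"dy":-1,"dz":0,"twist":0},{"dx":-0.13,"dy":-1,"dz":0,"twist":0},{"dx":0,"dy":-0.43,"dz":0,"twist":0},{"dx":0,"dy":0,"dz":0,"twist":0},{"dx":0,"dy":0,"dz":0,"twist":0}]' 0.1; python3 -c "
from h import *
go(470.7,-363.2,51,76.3)"
```

```text
finger_gap: 0.451
time: 24.32
tcp_pos: [0.471, -0.3625, 0.185]
eef_rot: [[-0.972, 0.236, -0.0], [0.236, 0.972, 0.0], [0.0, 0.0, -1.0]]
ft_force: [-0.4, 0.1, 0.8]
finger_gap: 0.548
finger_force: 0.0
t 24.3 at [ 471.  -362.5  185. ] yaw 76.35 gap 46.6 -> shares [-0.01 -0.03 -5.36] twist -0.01
```

```bash
python3 -m crank '[{"dx":0,"dy":-0.03,"dz":-1,"twist":0},{"dx":0,"dy":0,"dz":-1,"twist":0},{"dx":0,"dy":0,"dz":-1,"twist":0},{"dx":0,"dy":0,"dz":-1,"twist":0},{"dx":0,"dy":0,"dz":-1,"twist":0},{"dx":0,"dy":0,"dz":-0.36,"twist":0},{"dx":0,"dy":0,"dz":0,"twist":0}]' | grep force; python3 -m crank '[{"dx":0,"dy":0,"dz":0,"twist":0},{"dx":0,"dy":0,"dz":0,"twist":0},{"dx":0,"dy":0,"dz":0,"twist":0},{"dx":0,"dy":0,"dz":0,"twist":0},{"dx":0,"dy":0,"dz":0,"twist":0}]' -1 60; python3 -c "
from h import *
go(605.0,67.5,176,86.4)"
```

```text
ft_force: [-0.2, -0.1, -0.6]
finger_force: 0.0
time: 25.82
tcp_pos: [0.4711, -0.3643, 0.052]
eef_rot: [[-0.972, 0.237, 0.001], [0.237, 0.972, -0.001], [-0.001, -0.001, -1.0]]
ft_force: [-0.4, 0.8, 7.0]
finger_gap: 0.225
finger_force: 60.1
t 25.8 at [ 471.1 -364.3   52. ] yaw 76.31 gap 19.1 -> shares [ 5.35 17.27  4.96] twist 1.76
```

```bash
python3 -m crank '[{"dx":0,"dy":0,"dz":1,"twist":0},{"dx":0,"dy":0,"dz":1,"twist":0},{"dx":0,"dy":0,"dz":1,"twist":0},{"dx":0,"dy":0,"dz":1,"twist":0},{"dx":0,"dy":0,"dz":1,"twist":0},{"dx":0.4,"dy":1,"dz":0,"twist":0.2},{"dx":0.4,"dy":1,"dz":0,"twist":0.2},{"dx":0.4,"dy":1,"dz":0,"twist":0.2},{"dx":0.4,"dy":1,"dz":0,"twist":0.2},{"dx":0.4,"dy":1,"dz":0,"twist":0.2},{"dx":0.4,"dy":1,"dz":0,"twist":0.2},{"dx":0.4,"dy":1,"dz":0,"twist":0.2}]' >/dev/null; python3 -m crank '[{"dx":0.4,"dy":1,"dz":0,"twist":0.2},{"dx":0.4,"dy":1,"dz":0,"twist":0.16},{"dx":0.4,"dy":1,"dz":0,"twist":0},{"dx":0.4,"dy":1,"dz":0,"twist":0},{"dx":0.4,"dy":1,"dz":0,"twist":0},{"dx":0.4,"dy":1,"dz":0,"twist":0},{"dx":0.15,"dy":1,"dz":0,"twist":0},{"dx":0,"dy":1,"dz":0,"twist":0},{"dx":0,"dy":1,"dz":0,"twist":0},{"dx":0,"dy":1,"dz":0,"twist":0},{"dx":0,"dy":0.27,"dz":0,"twist":0},{"dx":0,"dy":0,"dz":0,"twist":0}]'>/dev/null; python3 -c "
from h import *
go(605,67.5,60,86.4)"
```

```text
t 28.8 at [604.4  67.8 176.1] yaw 86.44 gap 19.2 -> shares [ 0.02 -0.01 -4.64] twist -0.01
```

Descend, release and back off, then look at the rack and re-measure the bar.

```bash
python3 -m crank '[{"dx":0.02,"dy":0,"dz":-0.8,"twist":0},{"dx":0,"dy":0,"dz":-0.8,"twist":0},{"dx":0,"dy":0,"dz":-0.6,"twist":0},{"dx":0,"dy":0,"dz":-0.6,"twist":0},{"dx":0,"dy":0,"dz":-0.5,"twist":0},{"dx":0,"dy":0,"dz":-0.5,"twist":0},{"dx":0,"dy":0,"dz":-0.2,"twist":0}]'|grep -E "force|tcp"; python3 -m crank '[{"dx":0,"dy":0,"dz":-0.2,"twist":0},{"dx":0,"dy":0,"dz":-0.2,"twist":0},{"dx":0,"dy":0,"dz":-0.2,"twist":0},{"dx":0,"dy":0,"dz":-0.06,"twist":0},{"dx":0,"dy":0,"dz":0,"twist":0}]'|grep -E "force|tcp"
```

```text
tcp_pos: [0.6049, 0.0678, 0.0753]
ft_force: [0.5, -0.4, -1.5]
finger_force: 59.0
tcp_pos: [0.605, 0.0678, 0.0601]
ft_force: [-2.5, -1.0, 4.2]
finger_force: 59.6
```

```bash
python3 -m crank '[{"dx":0,"dy":0,"dz":0,"twist":0},{"dx":0,"dy":0,"dz":0,"twist":0},{"dx":0,"dy":0,"dz":0,"twist":0},{"dx":0,"dy":0,"dz":1,"twist":0},{"dx":0,"dy":0,"dz":1,"twist":0},{"dx":0,"dy":0,"dz":1,"twist":0},{"dx":0,"dy":0,"dz":1,"twist":0},{"dx":0,"dy":0,"dz":1,"twist":0},{"dx":-0.3,"dy":-1,"dz":0,"twist":0.1},{"dx":-0.3,"dy":-1,"dz":0,"twist":0.1},{"dx":-0.3,"dy":-1,"dz":0,"twist":0.1},{"dx":-0.3,"dy":-1,"dz":0,"twist":0.1}]' -0.1 60 | grep gap; python3 -m crank '[{"dx":-0.3,"dy":-1,"dz":0,"twist":0.1},{"dx":-0.3,"dy":-1,"dz":0,"twist":0.1},{"dx":-0.3,"dy":-1,"dz":0,"twist":0.1},{"dx":-0.3,"dy":-1,"dz":0,"twist":0.1},{"dx":-0.2,"dy":-1,"dz":0,"twist":0.1},{"dx":-0.2,"dy":-1,"dz":0,"twist":0.1},{"dx":-0.2,"dy":-1,"dz":0,"twist":0.1},{"dx":-0.2,"dy":-1,"dz":0,"twist":0.1},{"dx":-0.2,"dy":-1,"dz":0,"twist":0.1},{"dx":-0.2,"dy":-1,"dz":0,"twist":0.1},{"dx":-0.2,"dy":-1,"dz":0,"twist":0.1},{"dx":-0.2,"dy":-1,"dz":0,"twist":0.1}]' >/dev/null; python3 -c "
from h import *
go(541,-164,180,97)
c,P=snap('top');save(cv2.resize(c['color'][90:240,140:340],None,fx=4,fy=4),'s3.png');np.save('top1.npy',P);np.save('top1c.npy',c['color'])
c,P=snap('scene');np.save('scene1.npy',P);np.save('scene1c.npy',c['color']);save(c['color'],'scene1.png')"
```

```text
finger_gap: 0.45
t 33.3 at [ 504.8 -333.   184.5] yaw 95.59 gap 38.2 -> shares [ 1.45  6.76 -0.18] twist 0.25
```

View pics/s3.png

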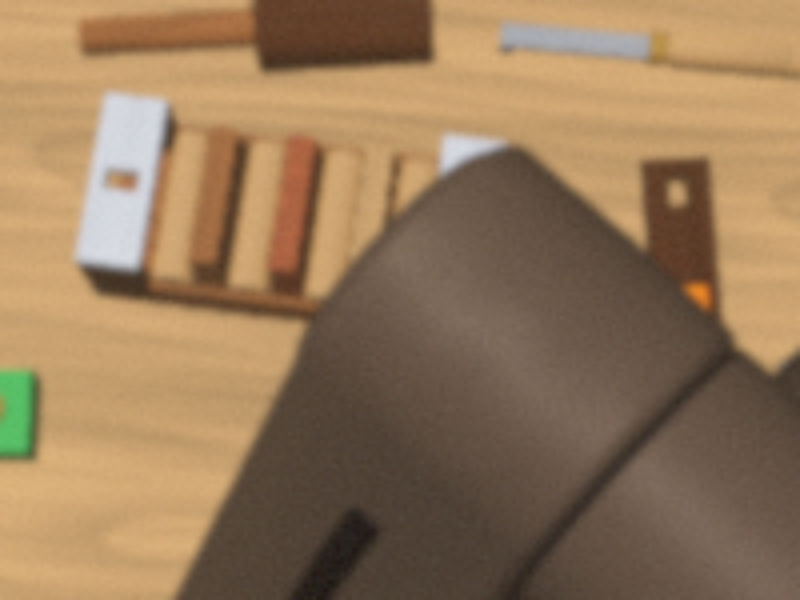

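All three panels are home: brown, red and pale at crop (215,200), (293,210) and (370,200). The bar's upper hole is still at its first pixel, so the bar hasn't moved. I'll work out the bar pose from its hole rays.

```bash
cat >> h.py <<'E'
def ray(u,v,z,cam):
    K=np.array(cam["intrinsics"]);d=np.array([(u-K[0,2])/K[0,0],-(v-K[1,2])/K[1,1],-1])@np.array(cam["rotation"]).T
    o=np.array(cam["origin"]);return ((o+d*(z-o[2])/d[2])*1000)
def blob(img,box,f):
    u0,u1,v0,v1=box;g=img[v0:v1,u0:u1].astype(float).mean(2);w=np.clip(f(g),0,None)
    vv,uu=np.mgrid[v0:v1,u0:u1];return (w*uu).sum()/w.sum(),(w*vv).sum()/w.sum()
E
python3 - <<'E'
from h import *
c,_=snap("top"); im=cv2.cvtColor(cv2.imread("pics/top0.png"),cv2.COLOR_BGR2RGB)
b=[]
for n,box,z,f in[("barA",(305,314,133,144),.006,lambda g:g-90),("barB",(311,320,213,225),.006,lambda g:g-90),("rackL",(165,176,130,140),.087,lambda g:150-g),("rackR",(251,261,140,150),.087,lambda g:150-g)]:
    u,v=blob(im,box,f);p=ray(u,v,z,c);b.append(p);print(n,round(u,1),round(v,1),p.round(1), im[box[2]:box[3],box[0]:box[1]].mean(2).min(),im[box[2]:box[3],box[0]:box[1]].mean(2).max())
for i in(0,2): d=b[i]-b[i+1];print("mid",((b[i]+b[i+1])/2).round(1),"len",np.hypot(*d[:2]).round(1),"ang",np.degrees(np.arctan2(d[1],d[0])).round(2))
S=np.load("scene1.npy");C=np.load("scene1c.npy").astype(int)
m=(C[...,0]>180)&(C[...,1]>70)&(C[...,1]<150)&(C[...,2]<80)
q=S[m];q=q[(q[:,2]>.05)&(q[:,2]<.07)&(q[:,1]<-.1)];print(len(q));print(cv2.minAreaRect((q[:,:2]*1000).astype(np.float32)))
E
```

```text
barA 308.8 137.9 [ 660.1 -151.1    6. ] 41.666666666666664 119.66666666666667
barB 314.9 217.9 [ 422.4 -179.     6. ] 45.0 120.66666666666667
rackL 170.2 134.4 [615.6 242.1  87. ] 92.33333333333333 169.33333333333334
rackR 255.6 145.2 [600.6   2.5  87. ] 84.33333333333333 169.0
mid [ 541.3 -165.1    6. ] len 239.3 ang 6.69
mid [608.1 122.3  87. ] len 240.0 ang 86.41
69
((543.7117919921875, -165.71922302246094), (66.04235076904297, 17.711633682250977), 9.00062370300293)
```

The hole spacings check out (239.3 and 240.0 mm). Bar: centre (541.3,−164.8), 6.7°. Rack: centre (608.1,122.5), 86.4°. Now the bar's handle.

```bash
python3 -m crank '[{"dx":0.2,"dy":1,"dz":0,"twist":0.19},{"dx":0.2,"dy":1,"dz":0,"twist":0},{"dx":0.2,"dy":1,"dz":0,"twist":0},{"dx":0.2,"dy":1,"dz":0,"twist":0},{"dx":0.2,"dy":1,"dz":0,"twist":0},{"dx":0.2,"dy":1,"dz":0,"twist":0},{"dx":0.26,"dy":0.73,"dz":0,"twist":0},{"dx":0,"dy":0,"dz":-1,"twist":0},{"dx":0,"dy":0,"dz":-1,"twist":0},{"dx":0,"dy":0,"dz":-1,"twist":0},{"dx":0,"dy":0,"dz":0,"twist":0}]' 0.1 100 >/dev/null; python3 -c "
from h import *
go(541.3,-164.8,30,96.7)
c,P=snap('scene');C=c['color'].astype(int)
m=(C[...,0]>180)&(C[...,1]>70)&(C[...,1]<150)&(C[...,2]<80)
q=P[m];q=q[(q[:,2]>.05)&(q[:,2]<.07)&(q[:,1]<-.05)];print(len(q));print(cv2.minAreaRect((q[:,:2]*1000).astype(np.float32)))"
```

```text
t 34.9 at [ 541.  -163.3  108.3] yaw 96.67 gap 46.8 -> shares [ 0.01 -0.06 -3.13] twist 0.01
71
((544.3495483398438, -165.4010772705078), (65.51323699951172, 18.883264541625977), 8.106860160827637)
```

The bar is unmoved, so I go down and grip.

```bash
python3 -m crank '[{"dx":0,"dy":-0.06,"dz":-1,"twist":0},{"dx":0,"dy":0,"dz":-1,"twist":0},{"dx":0,"dy":0,"dz":-1,"twist":0},{"dx":0,"dy":0,"dz":-0.13,"twist":0},{"dx":0,"dy":0,"dz":0,"twist":0}]' | grep force; python3 -m crank '[{"dx":0,"dy":0,"dz":0,"twist":0},{"dx":0,"dy":0,"dz":0,"twist":0},{"dx":0,"dy":0,"dz":0,"twist":0},{"dx":0,"dy":0,"dz":0,"twist":0},{"dx":0,"dy":0,"dz":0,"twist":0},{"dx":0,"dy":0,"dz":0,"twist":0}]' -1 100; python3 -c "
from h import *
go(608.1,122.5,155,-3.6)"
```

```text
ft_force: [-0.4, 0.3, 0.2]
finger_force: 0.0
time: 36.28
tcp_pos: [0.542, -0.1657, 0.0326]
eef_rot: [[-0.993, -0.116, 0.002], [-0.116, 0.993, -0.001], [-0.002, -0.001, -1.0]]
ft_force: [-0.0, -1.0, 7.6]
finger_gap: 0.212
finger_force: 98.0
t 36.3 at [ 542.  -165.7   32.6] yaw 96.66 gap 18.1 -> shares [ 2.64 11.53  4.9 ] twist -17.5
```

```bash
python3 -m crank '[{"dx":0,"dy":0,"dz":1,"twist":0},{"dx":0,"dy":0,"dz":1,"twist":0},{"dx":0,"dy":0,"dz":1,"twist":0},{"dx":0,"dy":0,"dz":1,"twist":0},{"dx":0,"dy":0,"dz":1,"twist":0},{"dx":0.2,"dy":0.5,"dz":0,"twist":-1},{"dx":0.2,"dy":0.5,"dz":0,"twist":-1},{"dx":0.2,"dy":0.5,"dz":0,"twist":-1},{"dx":0.2,"dy":0.5,"dz":0,"twist":-1},{"dx":0.2,"dy":0.5,"dz":0,"twist":-1},{"dx":0.2,"dy":0.5,"dz":0,"twist":-1},{"dx":0.2,"dy":0.5,"dz":0,"twist":-1}]' >/dev/null; python3 -m crank '[{"dx":0.2,"dy":0.7,"dz":0,"twist":-1},{"dx":0.2,"dy":0.7,"dz":0,"twist":-1},{"dx":0.2,"dy":0.7,"dz":0,"twist":-1},{"dx":0.2,"dy":0.7,"dz":0,"twist":-1},{"dx":0.2,"dy":0.7,"dz":0,"twist":-1},{"dx":0.2,"dy":0.7,"dz":0,"twist":-1},{"dx":0,"dy":0.7,"dz":0,"twist":-1},{"dx":0,"dy":0.7,"dz":0,"twist":-1},{"dx":0,"dy":0.7,"dz":0,"twist":-1},{"dx":0,"dy":0.7,"dz":0,"twist":-1},{"dx":0,"dy":0.7,"dz":0,"twist":-0.5},{"dx":0,"dy":0.3,"dz":0,"twist":0}]'>/dev/null; python3 -m crank '[{"dx":0,"dy":0,"dz":0,"twist":0},{"dx":0,"dy":0,"dz":0,"twist":0}]' | grep force; python3 -c "
from h import *
go(608.1,121.9,125,-3.6)"
```

```text
ft_force: [0.4, 0.8, -4.0]
finger_force: 98.8
t 39.5 at [606.5 121.5 156.4] yaw -3.59 gap 18.0 -> shares [ 0.06  0.02 -1.25] twist -0.0
```

```bash
python3 -m crank '[{"dx":0.06,"dy":0.02,"dz":-0.4,"twist":0},{"dx":0,"dy":0,"dz":-0.3,"twist":0},{"dx":0,"dy":0,"dz":-0.2,"twist":0},{"dx":0,"dy":0,"dz":-0.2,"twist":0},{"dx":0,"dy":0,"dz":-0.1,"twist":0},{"dx":0,"dy":0,"dz":-0.08,"twist":0},{"dx":0,"dy":0,"dz":0,"twist":0}]'; python3 -c "
from h import *
go(608.1,121.9,124.6,-3.6)
c,P=snap('top');save(cv2.resize(c['color'][90:200,140:300],None,fx=4,fy=4,interpolation=2),'s4.png')
c,P=snap('scene');save(cv2.resize(c['color'][170:310,180:340],None,fx=4,fy=4,interpolation=2),'s4b.png')"
```

```text
time: 40.4
tcp_pos: [0.6081, 0.1226, 0.1247]
eef_rot: [[0.063, 0.998, 0.001], [0.998, -0.063, 0.0], [0.0, 0.001, -1.0]]
ft_force: [-1.4, 0.8, -0.1]
finger_gap: 0.213
finger_force: 99.0
t 40.4 at [608.1 122.6 124.7] yaw -3.61 gap 18.1 -> shares [-0.   -0.03 -0.  ] twist 0.0
```

View pics/s4b.png

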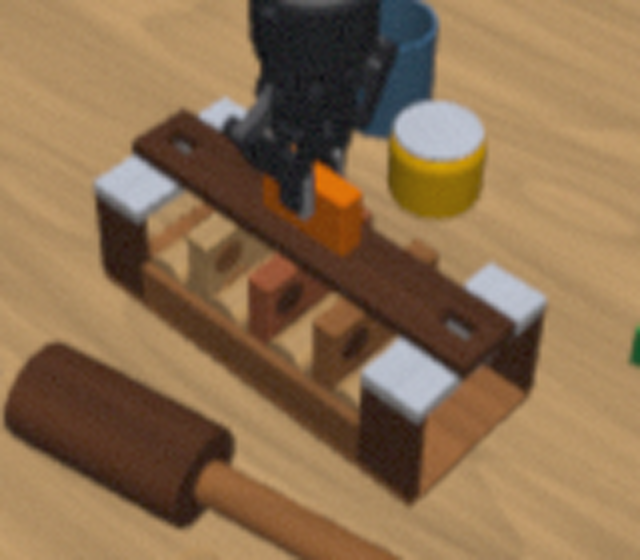

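The bar sits across both posts with the holes showing, so I release it, lift off and head for the first screw.

```bash
python3 -m crank '[{"dx":0,"dy":0,"dz":0,"twist":0},{"dx":0,"dy":0,"dz":0,"twist":0},{"dx":0,"dy":0,"dz":0,"twist":0},{"dx":0,"dy":0,"dz":0.5,"twist":0},{"dx":0,"dy":0,"dz":1,"twist":0},{"dx":0,"dy":0,"dz":1,"twist":0},{"dx":0,"dy":0,"dz":0.5,"twist":0},{"dx":-0.5,"dy":0.6,"dz":0,"twist":-1},{"dx":-0.5,"dy":0.6,"dz":0,"twist":-1},{"dx":-0.5,"dy":0.6,"dz":0,"twist":-1},{"dx":-0.5,"dy":0.6,"dz":0,"twist":-1},{"dx":-0.5,"dy":0.6,"dz":0,"twist":-1}]' 0 60 | grep gap; python3 -m crank '[{"dx":-0.5,"dy":0.6,"dz":0,"twist":-1},{"dx":-0.5,"dy":0.6,"dz":0,"twist":-1},{"dx":-0.5,"dy":0.6,"dz":0,"twist":-1},{"dx":-0.5,"dy":0.6,"dz":0,"twist":-1},{"dx":-0.5,"dy":0.6,"dz":0,"twist":-1},{"dx":-0.5,"dy":0.6,"dz":0,"twist":-1},{"dx":-0.5,"dy":0.6,"dz":0,"twist":-1},{"dx":-0.04,"dy":0.6,"dz":0,"twist":-1},{"dx":0,"dy":0.5,"dz":0,"twist":-1},{"dx":0,"dy":0,"dz":0,"twist":-0.2},{"dx":0,"dy":0,"dz":0,"twist":0},{"dx":0,"dy":0,"dz":0,"twist":0}]' -0.1 >/dev/null; python3 -c "
from h import *
go(457,329.6,48,-85)
c,P=snap('top');save(cv2.resize(c['color'][90:200,140:300],None,fx=4,fy=4,interpolation=2),'s5.png')
c,P=snap('scene');save(cv2.resize(c['color'][170:290,180:410],None,fx=3,fy=3,interpolation=2),'s5b.png');np.save('sc5.npy',P)"
```

```text
finger_gap: 0.501
t 43.5 at [457.1 329.6 199.4] yaw -84.92 gap 38.4 -> shares [-0.    0.   -6.05] twist -0.01
```

View pics/s5b.png

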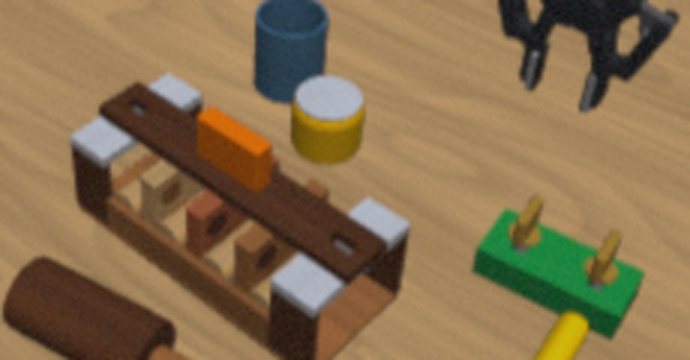

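View pics/s5.png

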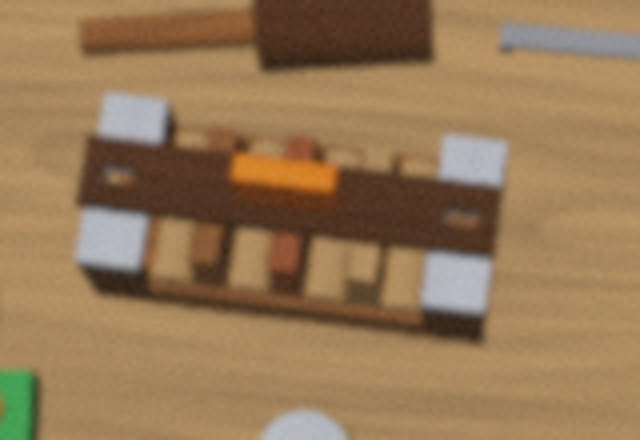

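The bar lies on both posts, with its holes at crop (118,177) and (462,218). Next I measure the bar in place from its depth points.

```bash
python3 - <<'E'
from h import *
c,P=snap("top")
for u,v in((118,177),(462,218)): print(ray(140+u/4-.4,90+v/4-.4,.100,c).round(1))
top(P,(155,270,115,160),.098,.112,"bar"); top(P,(190,230,120,145),.14,.16,"handle")
top(P,(155,270,115,160),.098,.112) 
S=np.load("sc5.npy");top(S,(170,420,170,310),.098,.112,"bar_scene");top(S,(330,370,220,270),.062,.085,"s2scene");top(S,(370,395,240,280),.062,.085,"s1scene")
E
```

```text
[612.6 242.5 100. ]
[599.4   3.8 100. ]
bar 1512 c 598.2 126.8 size 292 103 long-axis deg 79.9 mean [606.  124.3 103.8]
handle 206 c 607.7 123.7 size 69 21 long-axis deg 85.1 mean [606.9 124.2 148.9]
 1512 c 598.2 126.8 size 292 103 long-axis deg 79.9 mean [606.  124.3 103.8]
bar_scene 1454 c 608.6 123.4 size 292 54 long-axis deg 86.7 mean [614. 140. 104.]
s2scene 58 c 459.9 330.6 size 38 11 long-axis deg 5.8 mean [462.3 331.5  71.5]
s1scene 62 c 454.7 400.0 size 39 9 long-axis deg 3.0 mean [457.2 400.6  72.2]
```

```bash
python3 -m crank '[{"dx":0.04,"dy":0.02,"dz":-1,"twist":0},{"dx":0,"dy":0,"dz":-1,"twist":0},{"dx":0,"dy":0,"dz":-1,"twist":0},{"dx":0,"dy":0,"dz":-1,"twist":0},{"dx":0,"dy":0,"dz":-1,"twist":0},{"dx":0,"dy":0,"dz":-0.8,"twist":0},{"dx":0,"dy":0,"dz":-0.25,"twist":0},{"dx":0,"dy":0,"dz":0,"twist":0}]' | grep force; python3 -m crank '[{"dx":0,"dy":0,"dz":0,"twist":0},{"dx":0,"dy":0,"dz":0,"twist":0},{"dx":0,"dy":0,"dz":0,"twist":0},{"dx":0,"dy":0,"dz":0,"twist":0},{"dx":0,"dy":0,"dz":0,"twist":0},{"dx":0,"dy":0,"dz":0,"twist":0}]' -1 80; python3 -c "
from h import *
go(615,242.5,180,-3.6)"
```

```text
ft_force: [0.4, -0.6, 0.4]
finger_force: 0.0
time: 45.4
tcp_pos: [0.4584, 0.3308, 0.0489]
eef_rot: [[0.996, 0.088, 0.001], [0.088, -0.996, 0.001], [0.001, -0.001, -1.0]]
ft_force: [-1.1, -0.5, 6.4]
finger_gap: 0.101
finger_force: 78.4
t 45.4 at [458.4 330.8  48.9] yaw -84.97 gap 8.6 -> shares [ 6.26 -3.53  5.24] twist 14.2
```

```bash
python3 -m crank '[{"dx":0,"dy":0,"dz":1,"twist":0},{"dx":0,"dy":0,"dz":1,"twist":0},{"dx":0,"dy":0,"dz":1,"twist":0},{"dx":0,"dy":0,"dz":1,"twist":0},{"dx":0,"dy":0,"dz":1,"twist":0},{"dx":0.4,"dy":-0.2,"dz":0,"twist":1},{"dx":0.4,"dy":-0.2,"dz":0,"twist":1},{"dx":0.4,"dy":-0.2,"dz":0,"twist":1},{"dx":0.4,"dy":-0.2,"dz":0,"twist":1},{"dx":0.4,"dy":-0.2,"dz":0,"twist":1},{"dx":0.4,"dy":-0.2,"dz":0,"twist":1},{"dx":0.4,"dy":-0.2,"dz":0,"twist":1}]' >/dev/null; python3 -m crank '[{"dx":0.4,"dy":-0.3,"dz":0,"twist":1},{"dx":0.4,"dy":-0.3,"dz":0,"twist":1},{"dx":0.4,"dy":-0.3,"dz":0,"twist":1},{"dx":0.4,"dy":-0.3,"dz":0,"twist":1},{"dx":0.4,"dy":-0.3,"dz":0,"twist":1},{"dx":0.4,"dy":-0.3,"dz":0,"twist":1},{"dx":0.4,"dy":-0.2,"dz":0,"twist":1},{"dx":0.4,"dy":-0.1,"dz":0,"twist":0.2},{"dx":0.26,"dy":-0.03,"dz":0,"twist":0},{"dx":0,"dy":0,"dz":0,"twist":0},{"dx":0,"dy":0,"dz":0,"twist":0}]'>/dev/null; python3 -c "
from h import *
go(615,242.5,156,-3.6)
c,P=snap('scene');save(cv2.resize(c['color'][140:310,220:350],None,fx=4,fy=3.5,interpolation=2)[:600],'s6.png');np.save('sc6.npy',P)"
```

```text
t 48.3 at [614.2 242.5 173. ] yaw -3.63 gap 8.2 -> shares [ 0.03  0.   -0.68] twist 0.01
```

View pics/s6.png

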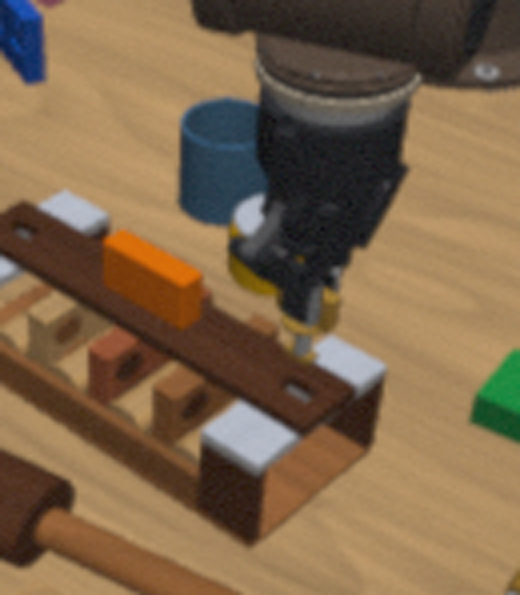

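The screw hangs upright above the near-left hole (crop (298,388)). I go down in stages.

```bash
python3 -m crank '[{"dx":0.03,"dy":0,"dz":-0.6,"twist":0},{"dx":0,"dy":0,"dz":-0.3,"twist":0},{"dx":0,"dy":0,"dz":-0.15,"twist":0},{"dx":0,"dy":0,"dz":-0.15,"twist":0},{"dx":0,"dy":0,"dz":-0.15,"twist":0},{"dx":0,"dy":0,"dz":0,"twist":0}]'
```

```text
time: 49.08
tcp_pos: [0.6152, 0.2422, 0.1391]
eef_rot: [[0.063, 0.998, -0.0], [0.998, -0.063, -0.0], [-0.0, -0.0, -1.0]]
ft_force: [0.2, -1.0, -1.3]
finger_gap: 0.095
finger_force: 78.0
```

In with no resistance; carry on down to the collar.

```bash
python3 -m crank '[{"dx":0,"dy":0,"dz":-0.2,"twist":0},{"dx":0,"dy":0,"dz":-0.2,"twist":0},{"dx":0,"dy":0,"dz":-0.2,"twist":0},{"dx":0,"dy":0,"dz":-0.15,"twist":0},{"dx":0,"dy":0,"dz":0,"twist":0}]'|grep -E "tcp|ft"; python3 -m crank '[{"dx":0,"dy":0,"dz":-0.1,"twist":0},{"dx":0,"dy":0,"dz":-0.1,"twist":0},{"dx":0,"dy":0,"dz":-0.06,"twist":0},{"dx":0,"dy":0,"dz":0,"twist":0},{"dx":0,"dy":0,"dz":0,"twist":0}]'|grep -E "tcp|ft"
```

```text
tcp_pos: [0.6152, 0.2423, 0.1202]
ft_force: [-0.1, -1.5, -0.9]
tcp_pos: [0.6153, 0.2423, 0.1142]
ft_force: [0.7, 0.1, -0.6]
```

```bash
python3 -m crank '[{"dx":0,"dy":0,"dz":-0.04,"twist":0},{"dx":0,"dy":0,"dz":0,"twist":1},{"dx":0,"dy":0,"dz":0,"twist":1},{"dx":0,"dy":0,"dz":0,"twist":1},{"dx":0,"dy":0,"dz":0,"twist":1},{"dx":0,"dy":0,"dz":0,"twist":1},{"dx":0,"dy":0,"dz":0,"twist":1},{"dx":0,"dy":0,"dz":0,"twist":1},{"dx":0,"dy":0,"dz":0,"twist":1}]'|grep -E "tcp|ft"; python3 -m crank '[{"dx":0,"dy":0,"dz":0,"twist":1},{"dx":0,"dy":0,"dz":0,"twist":1},{"dx":0,"dy":0,"dz":0,"twist":1},{"dx":0,"dy":0,"dz":0,"twist":1},{"dx":0,"dy":0,"dz":0,"twist":1},{"dx":0,"dy":0,"dz":0,"twist":1},{"dx":0,"dy":0,"dz":0,"twist":1},{"dx":0,"dy":0,"dz":0,"twist":0.7},{"dx":0,"dy":0,"dz":0,"twist":0},{"dx":0,"dy":0,"dz":0,"twist":0}]'; python3 -c "
from h import *
go(453.3,400,48,95)"
```

```text
tcp_pos: [0.6153, 0.2423, 0.1131]
ft_force: [-0.1, -0.1, -0.3]
time: 52.7
tcp_pos: [0.6152, 0.2423, 0.1131]
eef_rot: [[-0.998, 0.065, -0.0], [0.065, 0.998, 0.0], [0.0, 0.0, -1.0]]
ft_force: [-1.3, -0.9, 0.4]
finger_gap: 0.1
finger_force: 78.1
t 52.7 at [615.2 242.3 113.1] yaw 86.26 gap 8.5 -> shares [-6.48  6.31 -2.6 ] twist 1.53
```

```bash
python3 -m crank '[{"dx":0,"dy":0,"dz":0,"twist":0},{"dx":0,"dy":0,"dz":0,"twist":0},{"dx":0,"dy":0,"dz":0,"twist":0},{"dx":0,"dy":0,"dz":0.5,"twist":0},{"dx":0,"dy":0,"dz":1,"twist":0},{"dx":0,"dy":0,"dz":1,"twist":0},{"dx":0,"dy":0,"dz":0.5,"twist":0},{"dx":-0.8,"dy":0.8,"dz":0,"twist":0.3},{"dx":-0.8,"dy":0.8,"dz":0,"twist":0.3},{"dx":-0.8,"dy":0.8,"dz":0,"twist":0.3},{"dx":-0.8,"dy":0.8,"dz":0,"twist":0.3},{"dx":-0.8,"dy":0.8,"dz":0,"twist":0.3}]' -0.1 60 >/dev/null; python3 -m crank '[{"dx":-0.8,"dy":0.8,"dz":0,"twist":0},{"dx":-0.8,"dy":0.8,"dz":0,"twist":0},{"dx":-0.8,"dy":0.71,"dz":0,"twist":0},{"dx":-0.08,"dy":0,"dz":0,"twist":0},{"dx":0,"dy":0,"dz":0,"twist":0},{"dx":0,"dy":0,"dz":0,"twist":0}]' >/dev/null;  python3 -c "
from h import *
go(453.3,400,48,95)
c,P=snap('scene');save(cv2.resize(c['color'][170:290,180:410],None,fx=3,fy=3,interpolation=2),'s7.png')
top(P,(370,395,240,280),.062,.085,'s1');top(P,(280,320,215,280),.125,.15,'screw in bar')
top(P,(170,420,170,310),.098,.11,'bar')"
```

```text
t 55.0 at [453.9 399.5 188.1] yaw 94.89 gap 38.3 -> shares [-0.03  0.02 -5.6 ] twist 0.02
s1 66 c 454.3 400.1 size 40 10 long-axis deg 3.9 mean [457.6 400.9  71.6]
screw in bar 91 c 618.2 243.2 size 39 11 long-axis deg -3.1 mean [620.2 244.7 134.7]
bar 1361 c 609.1 123.7 size 291 53 long-axis deg 86.3 mean [614.7 134.1 104.1]
```

View pics/s7.png

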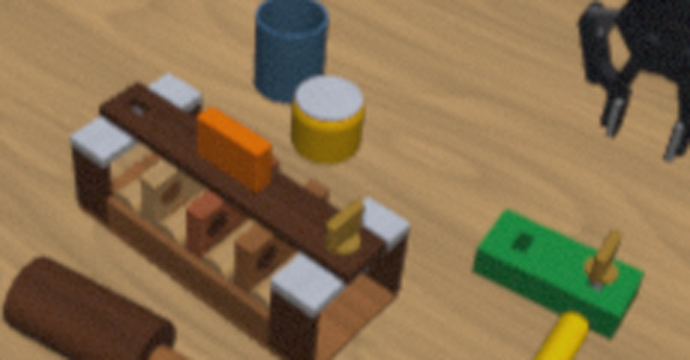

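The first screw is seated and crosswise at crop (345,228), and the bar is still in place. Now the second screw.

```bash
python3 -m crank '[{"dx":-0.02,"dy":0.02,"dz":-1,"twist":0},{"dx":0,"dy":0,"dz":-1,"twist":0},{"dx":0,"dy":0,"dz":-1,"twist":0},{"dx":0,"dy":0,"dz":-1,"twist":0},{"dx":0,"dy":0,"dz":-1,"twist":0},{"dx":0,"dy":0,"dz":-0.6,"twist":0},{"dx":0,"dy":0,"dz":0,"twist":0}]' | grep force; python3 -m crank '[{"dx":0,"dy":0,"dz":0,"twist":0},{"dx":0,"dy":0,"dz":0,"twist":0},{"dx":0,"dy":0,"dz":0,"twist":0},{"dx":0,"dy":0,"dz":0,"twist":0},{"dx":0,"dy":0,"dz":0,"twist":0},{"dx":0,"dy":0,"dz":0,"twist":0}]' -1 80; python3 -c "
from h import *
go(600.2,2.9,175,-3.6)"
```

```text
ft_force: [0.8, 0.1, -0.2]
finger_force: 0.0
time: 56.62
tcp_pos: [0.4532, 0.4008, 0.0491]
eef_rot: [[-0.996, -0.086, 0.001], [-0.086, 0.996, 0.001], [-0.002, 0.001, -1.0]]
ft_force: [-0.3, -0.7, 7.0]
finger_gap: 0.095
finger_force: 78.7
t 56.6 at [453.2 400.8  49.1] yaw 94.95 gap 8.1 -> shares [  5.88 -15.92   5.04] twist -17.2
```

```bash
python3 -m crank '[{"dx":0,"dy":0,"dz":1,"twist":0},{"dx":0,"dy":0,"dz":1,"twist":0},{"dx":0,"dy":0,"dz":1,"twist":0},{"dx":0,"dy":0,"dz":1,"twist":0},{"dx":0,"dy":0,"dz":1,"twist":0},{"dx":0,"dy":0,"dz":1,"twist":0},{"dx":0.3,"dy":-0.9,"dz":0,"twist":-1},{"dx":0.3,"dy":-0.9,"dz":0,"twist":-1},{"dx":0.3,"dy":-0.9,"dz":0,"twist":-1},{"dx":0.3,"dy":-0.9,"dz":0,"twist":-1},{"dx":0.3,"dy":-0.9,"dz":0,"twist":-1},{"dx":0.3,"dy":-0.9,"dz":0,"twist":-1}]' >/dev/null; python3 -m crank '[{"dx":0.3,"dy":-0.9,"dz":0,"twist":-1},{"dx":0.3,"dy":-0.9,"dz":0,"twist":-1},{"dx":0.3,"dy":-0.9,"dz":0,"twist":-1},{"dx":0.3,"dy":-0.9,"dz":0,"twist":-1},{"dx":0.3,"dy":-0.9,"dz":0,"twist":-1},{"dx":0.3,"dy":-0.9,"dz":0,"twist":-1},{"dx":0.4,"dy":-0.9,"dz":0,"twist":-1},{"dx":0.4,"dy":-0.9,"dz":0,"twist":-1},{"dx":0.4,"dy":-0.9,"dz":0,"twist":-1},{"dx":0.4,"dy":-0.9,"dz":0,"twist":-1},{"dx":0.4,"dy":-0.9,"dz":0,"twist":-1},{"dx":0.28,"dy":-0.62,"dz":0,"twist":-0.2}]'>/dev/null; python3 -m crank '[{"dx":0,"dy":0,"dz":0,"twist":0},{"dx":0,"dy":0,"dz":0,"twist":0}]' | grep force; python3 -c "
from h import *
go(600.2,2.9,175,-3.6)"
```

```text
ft_force: [-0.3, 0.3, -1.5]
finger_force: 78.1
t 59.9 at [599.5   3.1 198.1] yaw -3.53 gap 8.6 -> shares [ 0.03 -0.01 -0.92] twist -0.01
```

```bash
python3 -m crank '[{"dx":0.03,"dy":0,"dz":-1,"twist":0},{"dx":0,"dy":0,"dz":-0.6,"twist":0},{"dx":0,"dy":0,"dz":-0.3,"twist":0},{"dx":0,"dy":0,"dz":-0.15,"twist":0},{"dx":0,"dy":0,"dz":-0.15,"twist":0},{"dx":0,"dy":0,"dz":-0.15,"twist":0},{"dx":0,"dy":0,"dz":0,"twist":0}]'
```

```text
time: 60.75
tcp_pos: [0.6005, 0.0025, 0.1392]
eef_rot: [[0.063, 0.998, -0.0], [0.998, -0.063, 0.0], [0.0, -0.0, -1.0]]
ft_force: [0.2, -0.6, -1.0]
finger_gap: 0.1
finger_force: 78.1
```

```bash
python3 -m crank '[{"dx":0,"dy":0,"dz":-0.2,"twist":0},{"dx":0,"dy":0,"dz":-0.2,"twist":0},{"dx":0,"dy":0,"dz":-0.2,"twist":0},{"dx":0,"dy":0,"dz":-0.15,"twist":0},{"dx":0,"dy":0,"dz":0,"twist":0}]'|grep -E "tcp|ft"; python3 -m crank '[{"dx":0,"dy":0,"dz":-0.1,"twist":0},{"dx":0,"dy":0,"dz":-0.1,"twist":0},{"dx":0,"dy":0,"dz":-0.08,"twist":0},{"dx":0,"dy":0,"dz":0,"twist":0},{"dx":0,"dy":0,"dz":0,"twist":0},{"dx":0,"dy":0,"dz":0,"twist":0}]'|grep -E "tcp|ft"
```

```text
tcp_pos: [0.6004, 0.0025, 0.1202]
ft_force: [-0.1, 0.3, -0.5]
tcp_pos: [0.6006, 0.0025, 0.1137]
ft_force: [-0.3, 0.1, -1.2]
```

Down. Now the quarter turn, then release and lift clear.

```bash
python3 -m crank '[{"dx":0,"dy":0,"dz":-0.03,"twist":0},{"dx":0,"dy":0,"dz":0,"twist":1},{"dx":0,"dy":0,"dz":0,"twist":1},{"dx":0,"dy":0,"dz":0,"twist":1},{"dx":0,"dy":0,"dz":0,"twist":1},{"dx":0,"dy":0,"dz":0,"twist":1},{"dx":0,"dy":0,"dz":0,"twist":1},{"dx":0,"dy":0,"dz":0,"twist":1},{"dx":0,"dy":0,"dz":0,"twist":1}]'|grep -E "tcp|ft"; python3 -m crank '[{"dx":0,"dy":0,"dz":0,"twist":1},{"dx":0,"dy":0,"dz":0,"twist":1},{"dx":0,"dy":0,"dz":0,"twist":1},{"dx":0,"dy":0,"dz":0,"twist":1},{"dx":0,"dy":0,"dz":0,"twist":1},{"dx":0,"dy":0,"dz":0,"twist":1},{"dx":0,"dy":0,"dz":0,"twist":1},{"dx":0,"dy":0,"dz":0,"twist":0.7},{"dx":0,"dy":0,"dz":0,"twist":0},{"dx":0,"dy":0,"dz":0,"twist":0}]' | grep -E "tcp|ft|rot"
```

```text
tcp_pos: [0.601, 0.0026, 0.1132]
ft_force: [1.3, 0.9, 2.2]
tcp_pos: [0.6008, 0.0026, 0.1132]
eef_rot: [[-0.998, 0.065, 0.001], [0.065, 0.998, 0.0], [-0.001, 0.0, -1.0]]
ft_force: [1.1, 0.8, 5.3]
```

```bash
python3 -m crank '[{"dx":0,"dy":0,"dz":0,"twist":0},{"dx":0,"dy":0,"dz":0,"twist":0},{"dx":0,"dy":0,"dz":0,"twist":0},{"dx":0,"dy":0,"dz":0.5,"twist":0},{"dx":0,"dy":0,"dz":1,"twist":0},{"dx":0,"dy":0,"dz":1,"twist":0},{"dx":0,"dy":0,"dz":1,"twist":0},{"dx":-0.5,"dy":-1,"dz":0,"twist":0},{"dx":-0.5,"dy":-1,"dz":0,"twist":0},{"dx":-0.5,"dy":-1,"dz":0,"twist":0},{"dx":-0.5,"dy":-1,"dz":0,"twist":0},{"dx":-0.5,"dy":-1,"dz":0,"twist":0}]' -0.1 60 >/dev/null; python3 -m crank '[{"dx":0,"dy":-1,"dz":0,"twist":0},{"dx":0,"dy":-1,"dz":0,"twist":0},{"dx":0,"dy":-1,"dz":0,"twist":0},{"dx":0,"dy":-1,"dz":0,"twist":0},{"dx":0,"dy":-1,"dz":0,"twist":0},{"dx":0,"dy":0,"dz":0,"twist":0},{"dx":0,"dy":0,"dz":0,"twist":0}]' >/dev/null;  python3 -c "
from h import *
go(453.3,400,48,95)
c,P=snap('scene');save(cv2.resize(c['color'][170:290,180:410],None,fx=3,fy=3,interpolation=2),'s8.png')
top(P,(280,320,215,280),.125,.15,'screw L');top(P,(200,245,170,225),.125,.15,'screw R')
top(P,(170,420,170,310),.098,.11,'bar')"
```

```text
t 66.9 at [ 537.9 -247.2  200.4] yaw 86.33 gap 38.3 -> shares [-3.39 25.89 -6.1 ] twist 1.51
screw L 90 c 618.1 243.5 size 39 10 long-axis deg -3.6 mean [620.2 244.8 134.9]
screw R 75 c 600.5 4.8 size 39 13 long-axis deg -2.3 mean [602.1   6.  134.2]
bar 1298 c 609.0 123.1 size 292 53 long-axis deg 86.4 mean [615.8 140.6 104.2]
```

View pics/s8.png

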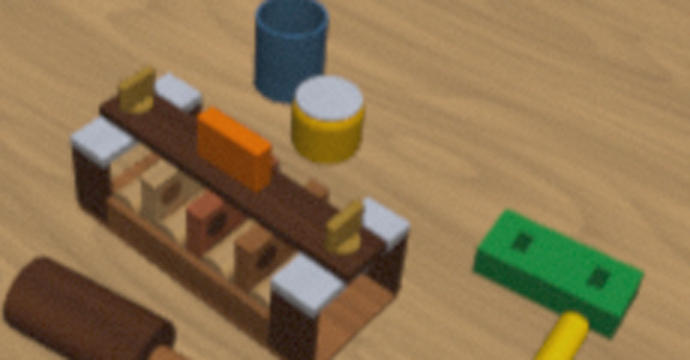

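Both screws are seated and crosswise at crop (138,90) and (345,228). The bar is in place, all three panels are in their slots, and the arm is clear.

```bash
python3 -c "
from h import *
print(r.hand_in())"
```

```text
the job is handed in; nothing more can be done
None
```

The job is handed in at about 67 s: all three panels are home in the rack, the bar lies on both posts, and both thumbscrews are down and turned crosswise, but no verdict came back.

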